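Third hand at the sliding microtome: hold the specimen block against the fixed jaw

TASK

Take the tall specimen block (wax on a thick brown base) from the cold plate and set it wax up in the open clamp of the sliding microtome: flat on the clamp floor, lengthwise from jaw to jaw, centred across them and clear of the screw-driven jaw. Ease it flush against the fixed jaw without ramming it, and press it there steadily with about 10 newtons so that a colleague can tighten the clamp: keep this up for a few seconds and finish while still gripping and pushing. Leave the two flat cassette blocks, the brush and the slide box where they are.

Things in the scene. Friction and masses are not known exactly. Their poses are not given: they have to be found in the camera images.
- block_center (a point): Centre of the tall specimen block, 18 mm above its underside. Loose, about 55 g: dark ribbed fibre base 40 x 30 x 22 mm (x, y, z) with a pale wax body 35 x 26 x 14 mm on top; 36 mm high in all. x along its length, y across, z up; the same turned half round. Lies wax up in any of the three places on the cold plate. Grip it across the 30 mm width of its base; the clamp leaves room for fingers there.
- clamp_seat (a point): Point on the flat steel clamp floor, 130 mm above the bench, midway along the foot of the fixed jaw's face. x points level from the screw-driven jaw into the fixed jaw, square to its face (face at x = 0, free gap at x < 0), y along the jaw's width, z up. The floor is 40 mm wide in y, the head beside it 20 mm lower, so fingers fit there. Bearing down on the floor takes part of a push as friction.
- fixed_jaw: The fixed jaw of the clamp, on the side of the track and rigid with the microtome: plain steel, 18 mm thick (x), 34 mm wide (y), 18 mm high. Origin at the middle of the lower edge of its clamping face; same origin and axes as clamp_seat. It does not give.
- jaw (a joint): Opening of the screw-driven jaw (34 mm wide, 18 mm high, its screw and T-bar behind it, away from the track), in m. The free gap between the two jaw faces is 0.040 + this value; it stands between 0.010 and 0.018. The screw holds it: it cannot be pushed.
- microtome: The fixed white sliding microtome, 270 x 420 mm; origin on the bench under the clamp, axes as clamp_seat, which lies at (25, 0, 130) mm. Track housing 150 mm high at x = 65 to 170 mm; knife carriage and guarded knife parked at y = 143 to 248 mm, up to 227 mm high, reaching over x = -68 to 165 mm.
- cold_plate: Fixed bench cold plate: white box 280 x 180 mm (x, y), flat aluminium top 60 mm above the bench, black rim 3 mm higher. Origin on the bench under its centre, x along its length, z up. The three blocks lie in a row along x, about 75 mm apart.
- cassette_a_center (a point): Centre of a flat cassette block (bystander), loose, about 18 g: white plastic cassette 40 x 28 x 6 mm with a wax body 30 x 24 x 6 mm on top, 12 mm high; the point is 6 mm above its underside, x along its length. On the cold plate.
- cassette_b_center (a point): Centre of the other flat cassette block (bystander), the same as the first, also on the cold plate.
- brush: Small section brush, square wooden handle, 153 x 10 x 8 mm (bystander), loose, lying on the bench between the cold plate and the microtome; x along it.
- slide_box: Grey closed slide box 87 x 107 x 36 mm (bystander), loose on the bench to the right of the cold plate; origin at the centre of its underside.
Mind the look-alikes: they are no part of the job. What is shaped like the part that bears block_center but green or pink is not meant.

How it is judged:
By the outcome, as a careful person would: the job done as asked, in the order asked, and still so for the second after the job is handed in, while the arm keeps its last pose, push and grip.
It also fails if it takes over 58 s, if anything falls off the work surface, if the arm or the gripper's body presses on something with over 40 N, if the wrist force passes 120 N, or if a joint passes its speed limit or range.

ROBOT

A 6-joint arm with a two-finger parallel gripper is mounted at the origin on the work surface. World frame = base frame: x ahead of the robot, y to its left, z up, the work surface at z = 0. Lengths are in m, angles in rad, forces in N, time in s.
With the tool pointing down it reaches from about 0.375 to 0.9 m from the base axis. Payload 3.1 kg.
Tool frame: the origin (TCP) lies at the centre of the arm's flange, where the gripper is bolted on; the fingertips stand 182 mm ahead of it and the grasp point (between the pads) lies 164 mm ahead of it; z points along the fingers, y is the line along which they close (so a half turn about z gives the same grasp; the last joint's range is limited). The gripper opens to 87 mm and grips with 3 to 60 N. Pads are 19 mm wide; open, the fingers measure 117 mm over their backs; the gripper's body (75 mm by 190 mm) begins 51 mm behind the grasp point.
Start: joints at [0.981, 0.527, 1.433, -0, 1.181, -0.178], TCP at [0.25, 0.573, 0.405] pointing down, gripper open.
Joint ranges: [-3.08, 3.08], [-0.75, 2.2], [0.22, 2.44], [-1.43, 4.57], [0, 2.65], [-2.85, 2.85]. Speed limits (rad/s): [2.79, 2.79, 3.14, 3.14, 3.14, 3.14].

INTERFACE

Orientations are given as a unit quaternion [x, y, z, w].
In Python, from rig import * gives the robot as it stands.
- The arm moves only by the tool move_arm, never from a script. Its argument "commands" is a list that holds one entry, the list of rows, each a list of 6 numbers: the shift along the tool's x, y, z in units of 40 mm (1.0 is 40 mm), then the turn, a rotation vector about the tool's x, y, z in rad. A call has 1 to 12 rows; each row is the pose to reach, as a shift and turn from the pose commanded when the call began, along the tool's axes at that moment; what a row does not reach only later rows make up. A row lasts 1/8 s, in which the tool goes at most 62.5 mm and 10.7 degrees, less where a joint would pass 70% of its speed; a pose out of reach is approached as far as the arm can. A call with a gripper value outside its range is refused whole. "claw" is the closure, from -1 (fully open) to 1 (shut), so that 0 is half open, set as the call begins (left out, the last holds). The fingers move at their own pace and stop on an object; "squeeze" is the grip in N (left out, the last holds). Time passes only in rows, so rows that repeat a pose let the fingers close. It gives the time, the measured TCP pose, the force, the opening and the grip force at its end, in the units of the state.
- get_obs(): the state, without advancing time (a new reading comes with each control period).
- camera(name): name is "scene" or "top"; returns a dict with "pixels" (384x512x3 uint8, blue, green, red), "range_z" (384x512 float32, m along the optical axis (not along the pixel's ray), 0 where there is no reading), "camera_matrix" (3x3 intrinsics, pixels), "extrinsics" (4x4, takes a point from world to camera coordinates). Camera axes: x right, y up, looking along -z (the intrinsics and any distortion apply to the point x, -y, -z); pixel columns grow to the right and rows downward; lengths in m; the calibration is good to about 2 mm. A picture is of the moment at which its call begins.
- hand_in(): hands the job in; it is judged then, once.
The state is a dict: "time": time; "q": joint angles; "joint_velocities": joint speeds; "joint_torque": joint torques, N m; "position": TCP position; "tool_rot": TCP orientation; "ft_force": force on the tool from outside, world axes, zero at the start; "moment": the same for the moment, N m; "grip_width": finger opening in m; "grip_force": force on a finger pad.
Only numpy, scipy, OpenCV 4.12 (cv2) and the standard library are available. Lean on these libraries where they do the work, as an engineer would, in place of code of your own. Each camera call takes 0.05 s, during which the arm holds its last target. There are 200 camera calls.

## Working session

There is one attempt and no reset: what is moved stays moved. The work goes in short steps, Python scripts to look and compute and a tool call to move; the robot and the scene stay as the last step left them, time stands still between calls to the robot, and variables do not carry over. Pictures are saved under pics/ and viewed, at most 10 in all, crops included, and the job is handed in when it is done.

Besides the shell and the picture viewer there is one more tool, called after "Call:" by a JSON object that holds its "api" and its "payload", one argument or row to a line. move_arm: Moves the arm, as the interface text tells. Its arguments: {"type":"object","properties":{"commands":{"type":"array","items":{"type":"array","items":{"type":"array","items":{"type":"number"}}}},"claw":{"type":"number"},"squeeze":{"type":"number"}},"required":["commands"]}

```bash
mkdir -p pics
cat > h.py <<'E'
from rig import *
import numpy as np, cv2
from scipy.spatial.transform import Rotation as R
def pts(c):
    K=c["camera_matrix"];E=c["extrinsics"];z=c["range_z"];v,u=np.mgrid[0:384,0:512]
    P=np.stack([(u-K[0,2])/K[0,0]*z,-(v-K[1,2])/K[1,1]*z,-z],-1)
    W=(P-E[:3,3])@E[:3,:3]; W[z==0]=np.nan
    return W
def ray(c,u,v,h):
    K=c["camera_matrix"];E=c["extrinsics"]
    d=E[:3,:3].T@np.array([(u-K[0,2])/K[0,0],-(v-K[1,2])/K[1,1],-1]);o=-E[:3,:3].T@E[:3,3]
    return o+d*(h-o[2])/d[2]
E
python3 - <<'E'
from h import *
for n in("scene","top"):
    c=camera(n);np.savez("c_"+n,**c);cv2.imwrite(f"pics/{n}0.png",c["pixels"]);print(n,c["camera_matrix"].round(1).tolist(),(-c["extrinsics"][:3,:3].T@c["extrinsics"][:3,3]).round(3),c.keys())
o=get_obs();print({k:np.round(v,3).tolist() for k,v in o.items()})
E
```

```text
scene [[436.1, 0.0, 261.2], [0.0, 436.1, 183.7], [0.0, 0.0, 1.0]] [ 1.314 -0.639  0.663] dict_keys(['pixels', 'range_z', 'camera_matrix', 'extrinsics'])
top [[367.0, 0.0, 259.2], [0.0, 367.0, 191.0], [0.0, 0.0, 1.0]] [ 0.464 -0.197  1.04 ] dict_keys(['pixels', 'range_z', 'camera_matrix', 'extrinsics'])
{'time': 0.1, 'q': [0.981, 0.528, 1.434, -0.0, 1.181, -0.179], 'joint_velocities': [0.0, -0.002, -0.004, -0.0, 0.001, -0.001], 'joint_torque': [-0.0, -44.099, -17.715, 0.063, 0.053, -0.0], 'position': [0.25, 0.573, 0.404], 'tool_rot': [0.204, 0.979, -0.001, -0.0], 'ft_force': [-0.394, 0.163, -0.671], 'moment': [0.039, 0.029, 0.025], 'grip_force': 0.0, 'grip_width': 0.087}
```

View pics/top0.png

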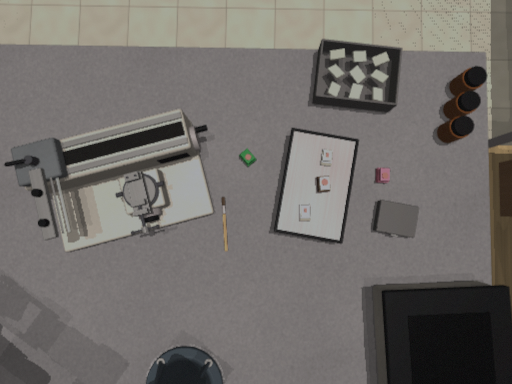

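View pics/scene0.png

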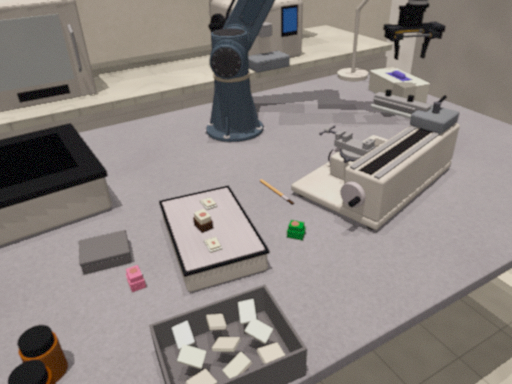

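Candidates for the block: the middle item on the plate, top (324,183) / scene (203,220), which is tall with dark sides. The flat cassettes are at top (327,157) and (305,212), the green look-alike at (248,157) and the pink one at (384,174). By the description I choose the middle one. The clamp is at top (~143,195).

Run:
```python
from h import *
s=dict(np.load("c_scene.npz"));t=dict(np.load("c_top.npz"))
a=cv2.resize(t["pixels"][165:205,300:350],(400,320),interpolation=cv2.INTER_CUBIC)
b=cv2.resize(s["pixels"][195:245,178:238],(400,320),interpolation=cv2.INTER_CUBIC)
c=cv2.resize(t["pixels"][165:240,105:200],(400,280),interpolation=cv2.INTER_CUBIC)
d=cv2.resize(s["pixels"][115:195,300:400],(400,280),interpolation=cv2.INTER_CUBIC)
cv2.imwrite("pics/crop.png",np.vstack([np.hstack([a,b]),np.hstack([c,d])]))
W=pts(t);Ws=pts(s)
# blocks on plate
for n,w,lo,hi in(("top",W,.085,.105),("scene",Ws,.085,.105),("top",W,.066,.08)):
    m=((w[...,2]>lo)&(w[...,2]<hi)).astype(np.uint8)
    k,l,st,ce=cv2.connectedComponentsWithStats(m)
    for i in range(1,k):
        if st[i,4]>15:
            q=w[l==i];r=cv2.minAreaRect(q[:,:2].astype(np.float32)*1000);print(n,lo,ce[i].round(1),st[i,4],np.median(q,0).round(4),[np.round(x,1) for x in r])
# microtome regions by height
for n,w in(("top",W),("scene",Ws)):
  for lo,hi in((.102,.118),(.124,.136),(.14,.158)):
    m=((w[...,2]>lo)&(w[...,2]<hi)&(w[...,1]>-.05)&(w[...,0]>.2)).astype(np.uint8)
    k,l,st,ce=cv2.connectedComponentsWithStats(m)
    for i in range(1,k):
        if st[i,4]>15:
            q=w[l==i];r=cv2.minAreaRect(q[:,:2].astype(np.float32)*1000);print(n,lo,ce[i].round(1),st[i,4],q.mean(0).round(4),[np.round(x,1) for x in r])
np.set_printoptions(linewidth=250)
print((W[182:226:1,122:166:1,2]*1000).round(0).astype(int)) if not np.isnan(W[182:226,122:166]).any() else print(np.nan_to_num(W[180:226,122:166,2]*1000).astype(int))
```

```text
top 0.085 [476.8  75.9] 295 [ 0.845  -0.7691  0.0882] [array([ 845. , -769.1]), array([50.5, 50. ]), np.float64(84.1)]
top 0.085 [470.3 100.5] 303 [ 0.7772 -0.7505  0.0882] [array([ 778.3, -750.3]), array([50.4, 51.5]), np.float64(42.4)]
top 0.085 [463.7 125.5] 305 [ 0.7096 -0.7317  0.0882] [array([ 710.7, -731.9]), array([50.1, 51.1]), np.float64(88.4)]
top 0.085 [200.5 129.4] 80 [ 0.6869 -0.0409  0.0961] [array([684.1, -42.5]), array([33.3, 32.2]), np.float64(19.8)]
top 0.085 [183.6 153.7] 91 [ 0.6199 -0.004   0.0961] [array([619.8,   8.8]), array([ 24. , 114.8]), np.float64(31.2)]
top 0.085 [108.  174.2] 165 [0.5645 0.1943 0.0948] [array([564.6, 194.2]), array([  2.1, 259.3]), np.float64(15.8)]
top 0.085 [155.3 192.4] 464 [0.5156 0.07   0.0959] [array([513.7,  74.1]), array([134.5,  56.6]), np.float64(2.3)]
top 0.085 [125.  196.9] 182 [0.5    0.1496 0.0965] [array([510.2, 148.6]), array([99.8, 21.9]), np.float64(16.9)]
top 0.085 [324.2 183.4] 147 [ 0.5515 -0.3637  0.0959] [array([ 550.6, -365. ]), array([34.5, 25.7]), np.float64(4.6)]
top 0.085 [178.7 377.9] 204 [ 0.0578 -0.0061  
[... 6218 characters left out ...]
. ]), array([108.8,  44.3]), np.float64(15.1)]
scene 0.14 [508.8  47.1] 23 [0.212  1.2266 0.149 ] [array([ 214.2, 1226.1]), array([13. , 27.4]), np.float64(83.2)]
scene 0.14 [397.3 153.1] 2825 [0.6512 0.1316 0.1498] [array([626.6, 188.8]), array([105.8, 421. ]), np.float64(15.9)]
scene 0.14 [338.9 132.1] 137 [0.4689 0.092  0.1441] [array([463.2,  87.9]), array([81. , 64.5]), np.float64(5.3)]
scene 0.14 [368.8 141.8] 67 [0.5608 0.1177 0.1452] [array([557.2, 118.8]), array([21.2, 38.2]), np.float64(14.8)]
[[ 96  94  97 ...  53  42  34]
 [ 94  97  96 ...  59  47  30]
 [ 95  95  96 ... 101  48  30]
 ...
 [ 33  34  33 ...  34  33  34]
 [ 35  34  33 ...  33  33  34]
 [ 35  33  36 ...  34  32  33]]
```

View pics/crop.png

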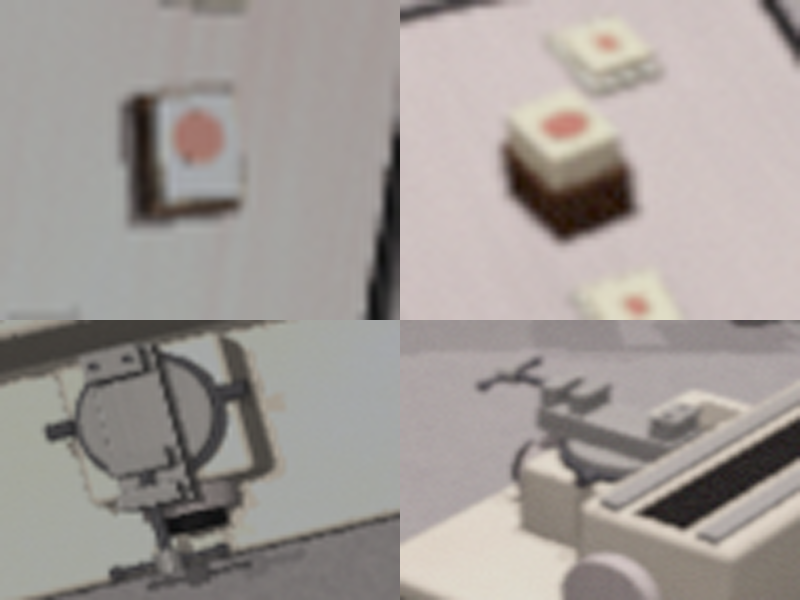

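The crop confirms the choice: top-left and top-right panels show the dark ribbed base with the pale wax on top. The lower panels show the clamp, with the fixed jaw beside the track and the screw jaw with its T-bar opposite.

```bash
cat >> h.py <<'E'
def plan(p,yaw,o=None):
    "row (tool units) from the present pose to grasp-point p with tool y at yaw, tool down"
    o=o or get_obs();q=R.from_quat(o["tool_rot"])
    y=np.array([np.cos(yaw),np.sin(yaw),0]);z=np.array([0,0,-1.]);T=R.from_matrix(np.c_[np.cross(y,z),y,z])
    d=q.inv().apply(np.array(p)+[0,0,.164]-o["position"])/.04
    print("row",d.round(3),(q.inv()*T).as_rotvec().round(4))
def show():
    o=get_obs();q=R.from_quat(o["tool_rot"]);y=q.apply([0,1,0])
    print({k:np.round(o[k],4).tolist() for k in("time","position","q","ft_force","moment","grip_force","grip_width")},"yaw",np.degrees(np.arctan2(y[1],y[0])).round(2),"z",q.apply([0,0,1]).round(4));return o
E
python3 - <<'E'
from h import *
def pca(q):
    m=q[:,:2].mean(0);w,v=np.linalg.eigh(np.cov((q[:,:2]-m).T));a=np.degrees(np.arctan2(v[1,1],v[0,1]));return (m*1000).round(1),np.round(a,1),(np.sqrt(w*12)*1000).round(1)
for n in("top","scene"):
    W=pts(dict(np.load(f"c_{n}.npz")));x,y,z=W[...,0],W[...,1],W[...,2]
    near=np.hypot(x-.551,y+.365)<.035
    print(n,"wax",pca(W[near&(z>.091)&(z<.1)]),np.median(z[near&(z>.091)]))
    nj=np.hypot(x-.554,y-.117)<.03
    print("fixed",pca(W[nj&(z>.142)&(z<.154)]))
    # clamp frame profile
    u=np.array([.9622,.2723]);v=np.array([-.2723,.9622]);d=W[...,:2]-[.5457,.1141];a=d@u*1000;b=d@v*1000
    for lo in range(-84,24,4):
        k=(a>=lo)&(a<lo+4)&(abs(b)<14);print(lo,k.sum(),np.round(np.nanmedian(z[k])*1000,1) if k.any() else "",end="; ")
    print()
    k=(abs(z-.13)<.005)&(a>-45)&(a<-3)&(abs(b)<30);print("floor b",np.percentile(b[k],[1,50,99]).round(1))
    r=(z>.145)&(z<.155)&(a>35)&(a<150)&(abs(b)<120);print("track edges a",np.percentile(a[r],[1,99]).round(1))
plan([.551,-.365,.28],np.radians(94.6))
E
```

```text
top wax (array([ 550.7, -364.6]), np.float64(-177.9), array([26.7, 35.9])) 0.0959542855990623
fixed (array([554.5, 115.9]), np.float64(104.6), array([19.1, 35.6]))
-84 17 146.3; -80 21 147.8; -76 12 143.3; -72 17 130.3; -68 19 129.6; -64 25 145.6; -60 16 147.5; -56 20 147.8; -52 8 129.8; -48 16 128.8; -44 19 129.4; -40 18 128.8; -36 19 129.1; -32 17 129.5; -28 19 128.6; -24 21 129.5; -20 18 128.6; -16 18 129.5; -12 18 128.9; -8 18 129.7; -4 23 131.0; 0 25 146.5; 4 19 146.7; 8 19 147.7; 12 17 147.3; 16 14 146.6; 20 0 ; 
floor b [-19.8  -0.4  19.5]
track edges a [ 42.4 142. ]
scene wax (array([ 556.1, -363.3]), np.float64(-175.5), array([27.2, 36.9])) 0.09463859413212378
fixed (array([560. , 118.3]), np.float64(105.0), array([20.3, 39.3]))
-84 10 101.3; -80 21 118.0; -76 13 131.2; -72 29 141.1; -68 4 120.8; -64 6 131.0; -60 9 143.7; -56 11 145.2; -52 29 137.2; -48 23 135.2; -44 9 128.6; -40 8 128.5; -36 6 127.5; -32 9 127.2; -28 8 129.2; -24 5 128.4; -20 10 128.8; -16 6 128.0; -12 6 128.5; -8 6 128.9; -4 2 127.8; 0 4 135.0; 4 12 142.5; 8 13 145.0; 12 9 145.1; 16 14 144.2; 20 41 138.1; 
floor b [-21.   -4.6  22.3]
track edges a [ 48.6 147.9]
row [-16.277 -18.469  -0.973] [-0.0018 -0.0008 -0.492 ]
```

Call:
{"api": "move_arm", "payload": {
  "commands": [
    [[0, 0, -1, 0, 0, 0], [-16.28, -18.47, -1, 0, 0, -0.464], [-16.28, -18.47, -1, 0, 0, -0.464], [-16.28, -18.47, -1, 0, 0, -0.464], [-16.28, -18.47, -1, 0, 0, -0.464], [-16.28, -18.47, -1, 0, 0, -0.464], [-16.28, -18.47, -1, 0, 0, -0.464], [-16.28, -18.47, -1, 0, 0, -0.464], [-16.28, -18.47, -1, 0, 0, -0.464], [-16.28, -18.47, -1, 0, 0, -0.464], [-16.28, -18.47, -1, 0, 0, -0.464], [-16.28, -18.47, -1, 0, 0, -0.464]]
  ],
  "claw": -1
}}

```text
time: 1.6
position: [0.4597, -0.0817, 0.4446]
tool_rot: [-0.026, 1.0, 0.0, -0.0]
ft_force: [1.3, 1.6, 0.1]
grip_width: 0.0865
grip_force: 0.0
```

Run:
```python
from h import *
show();plan([.551,-.3645,.20],np.radians(93))
```

```text
{'time': 1.6, 'position': [0.4597, -0.0817, 0.4446], 'q': [-0.416, 0.2609, 1.7642, 0.0004, 1.1167, -2.0386], 'ft_force': [1.3049, 1.6089, 0.127], 'moment': [0.0621, 0.0172, 0.0949], 'grip_force': 0.0, 'grip_width': 0.0865} yaw 92.96 z [-0.e+00  4.e-04 -1.e+00]
row [-1.914 -7.179  2.013] [ 0.0004  0.     -0.0007]
```

Call:
{"api": "move_arm", "payload": {
  "commands": [
    [[-1.91, -7.18, 0.5, 0, 0, 0], [-1.91, -7.18, 0.5, 0, 0, 0], [-1.91, -7.18, 1, 0, 0, 0], [-1.91, -7.18, 1.5, 0, 0, 0], [-1.91, -7.18, 2, 0, 0, 0], [-1.91, -7.18, 2, 0, 0, 0], [-1.91, -7.18, 2, 0, 0, 0], [-1.91, -7.18, 2, 0, 0, 0]]
  ]
}}

```text
time: 2.6
position: [0.551, -0.3611, 0.3664]
tool_rot: [-0.027, 1.0, -0.0, 0.001]
ft_force: [-0.5, -1.1, -0.4]
grip_width: 0.0868
grip_force: 0.0
```

Run:
```python
from h import *
show();plan([.551,-.3645,.084],np.radians(93))
t=camera("top");s=camera("scene")
a=cv2.resize(t["pixels"][120:240,260:380],(400,400));b=cv2.resize(s["pixels"][120:270,140:290],(400,400))
cv2.imwrite("pics/p1.png",np.hstack([a,b]))
```

```text
{'time': 2.6, 'position': [0.551, -0.3611, 0.3664], 'q': [-0.7494, 0.6144, 1.38, 0.0002, 1.1457, -2.3739], 'ft_force': [-0.4921, -1.0638, -0.449], 'moment': [0.0585, -0.0201, -0.0113], 'grip_force': 0.0, 'grip_width': 0.0868} yaw 93.07 z [ 1.2e-03 -8.0e-04 -1.0e+00]
row [ 0.008 -0.083  2.959] [-0.0009  0.0012  0.0012]
```

View pics/p1.png

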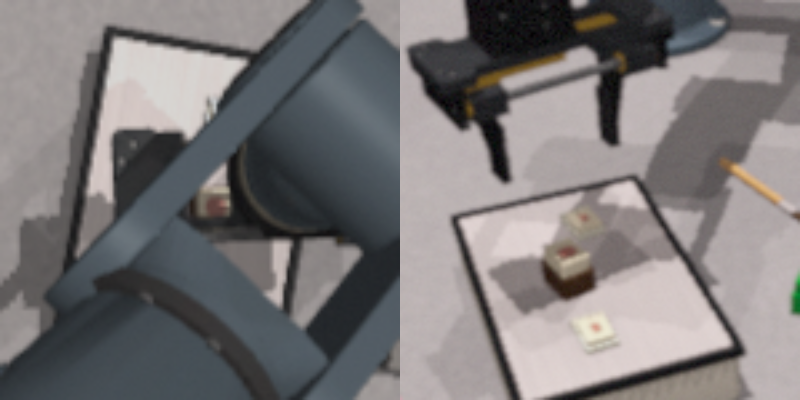

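The open gripper hangs over the tall block, with the block at (568,270) in the right crop and the fingers at (495,150) and (610,115). Descending.

Call:
{"api": "move_arm", "payload": {
  "commands": [
    [[0, -0.05, 1, 0, 0, 0], [0, -0.05, 2, 0, 0, 0], [0, -0.05, 2.4, 0, 0, 0], [0, -0.05, 2.7, 0, 0, 0], [0, -0.05, 2.8, 0, 0, 0], [0, -0.05, 2.8, 0, 0, 0], [0, -0.05, 2.8, 0, 0, 0]]
  ]
}}

```text
time: 3.58
position: [0.5513, -0.3647, 0.2538]
tool_rot: [-0.026, 1.0, -0.001, 0.001]
ft_force: [0.6, -0.2, -0.1]
grip_width: 0.0867
grip_force: 0.0
```

Run:
```python
from h import *
show();plan([.551,-.3645,.084],np.radians(93))
s=camera("scene")
cv2.imwrite("pics/p2.png",cv2.resize(s["pixels"][150:270,130:290],(800,600),interpolation=cv2.INTER_CUBIC))
```

```text
{'time': 3.575, 'position': [0.5513, -0.3647, 0.2538], 'q': [-0.7532, 0.7574, 1.4491, 0.0, 0.9331, -2.3762], 'ft_force': [0.5672, -0.1943, -0.0701], 'moment': [0.0343, -0.0031, 0.0298], 'grip_force': 0.0, 'grip_width': 0.0867} yaw 92.99 z [ 0.0015 -0.0014 -1.    ]
row [0.008 0.006 0.146] [-0.0014  0.0014 -0.0001]
```

View pics/p2.png

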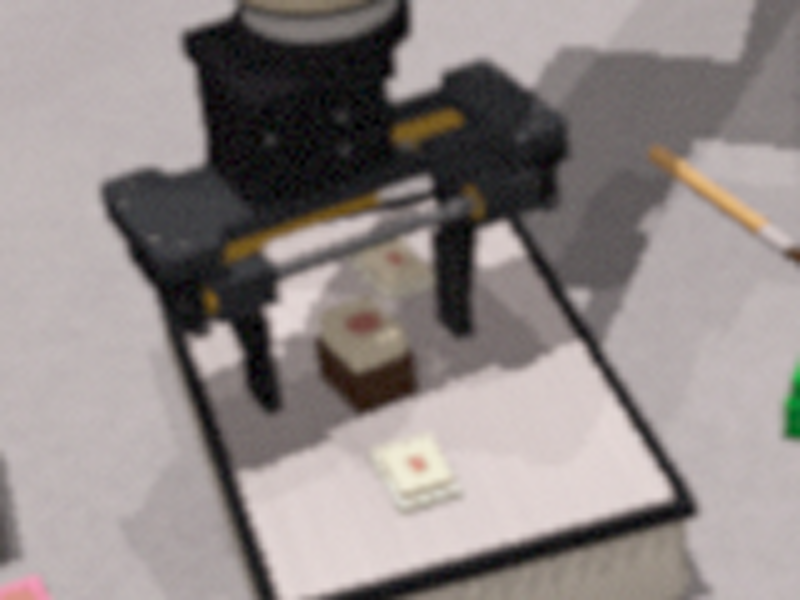

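The block lies between the two fingers (tips at (265,405) and (455,330), block at (365,360)). Going down 6 mm and closing.

Call:
{"api": "move_arm", "payload": {
  "commands": [
    [[0, 0, 0.15, 0, 0, 0], [0, 0, 0.15, 0, 0, 0], [0, 0, 0.15, 0, 0, 0]]
  ]
}}

```text
time: 4.0
position: [0.551, -0.3644, 0.2466]
tool_rot: [-0.026, 1.0, 0.0, -0.0]
ft_force: [0.4, -0.0, -0.3]
grip_width: 0.0869
grip_force: 0.0
```

Call:
{"api": "move_arm", "payload": {
  "commands": [
    [[0, 0, 0, 0, 0, 0], [0, 0, 0, 0, 0, 0], [0, 0, 0, 0, 0, 0], [0, 0, 0, 0, 0, 0], [0, 0, 0, 0, 0, 0], [0, 0, 0, 0, 0, 0], [0, 0, 0, 0, 0, 0], [0, 0, 0, 0, 0, 0]]
  ],
  "claw": 1,
  "squeeze": 30
}}

```text
time: 5.0
position: [0.551, -0.3644, 0.2468]
tool_rot: [-0.026, 1.0, 0.0, 0.0]
ft_force: [0.0, 0.4, 0.6]
grip_width: 0.0301
grip_force: 29.8
```

Call:
{"api": "move_arm", "payload": {
  "commands": [
    [[0, 0, -0.5, 0, 0, 0], [0, 0, -1.5, 0, 0, 0], [0, 0, -3, 0, 0, 0], [0, 0, -4, 0, 0, 0], [0, 0, -4, 0, 0, 0]]
  ]
}}

```text
time: 5.62
position: [0.5517, -0.365, 0.413]
tool_rot: [-0.026, 1.0, -0.004, 0.004]
ft_force: [-0.2, -0.3, -0.5]
grip_width: 0.0297
grip_force: 29.8
```

Run:
```python
from h import *
show();plan([.5207,.107,.236],np.radians(105.8))
```

```text
{'time': 5.625, 'position': [0.5517, -0.365, 0.413], 'q': [-0.753, 0.5679, 1.3292, -0.0, 1.2331, -2.3762], 'ft_force': [-0.1693, -0.2599, -0.4742], 'moment': [-0.0056, 0.0069, 0.0323], 'grip_force': 29.8299, 'grip_width': 0.0297} yaw 93.0 z [ 0.0082 -0.0078 -0.9999]
row [ 0.159 11.826  0.227] [-0.009   0.0069 -0.2234]
```

Call:
{"api": "move_arm", "payload": {
  "commands": [
    [[0.16, 11.8, 0, 0, 0, -0.223], [0.16, 11.8, 0, 0, 0, -0.223], [0.16, 11.8, 0, 0, 0, -0.223], [0.16, 11.8, 0, 0, 0, -0.223], [0.16, 11.8, 0, 0, 0, -0.223], [0.16, 11.8, 0, 0, 0, -0.223], [0.16, 11.8, 0, 0, 0, -0.223], [0.16, 11.8, 0, 0, 0, -0.223], [0.16, 11.8, 0, 0, 0, -0.223], [0.16, 11.8, 0, 0, 0, -0.223], [0.16, 11.8, 0, 0, 0, -0.223], [0.16, 11.8, 0, 0, 0, -0.223]]
  ]
}}

```text
time: 7.12
position: [0.5202, 0.1054, 0.4067]
tool_rot: [-0.136, 0.991, -0.0, -0.0]
ft_force: [0.1, 0.2, 0.5]
grip_width: 0.0298
grip_force: 29.8
```

Run:
```python
from h import *
show();plan([.5207,.107,.172],np.radians(105.8))
s=camera("scene")
cv2.imwrite("pics/p3.png",cv2.resize(s["pixels"][60:195,260:440],(800,600),interpolation=cv2.INTER_CUBIC))
W=pts(s);u=np.array([.9622,.2723]);v=np.array([-.2723,.9622]);d=W[...,:2]-[.5457,.1141];a=d@u*1000;b=d@v*1000;z=W[...,2]*1000
for lo,hi in((210,222),(225,231)):
  k=(z>lo)&(z<hi)&(abs(a+26)<40)&(abs(b)<40);print(lo,k.sum(),np.percentile(a[k],[2,50,98]).round(1) if k.any() else"",np.percentile(b[k],[2,50,98]).round(1) if k.any() else"")
```

```text
{'time': 7.125, 'position': [0.5202, 0.1054, 0.4067], 'q': [-0.0107, 0.3987, 1.666, -0.0002, 1.0771, -1.8546], 'ft_force': [0.0826, 0.2497, 0.503], 'moment': [0.0782, -0.0267, -0.0349], 'grip_force': 29.8299, 'grip_width': 0.0298} yaw 105.66 z [-2.e-04 -1.e-04 -1.e+00]
row [-0.023  0.034  1.766] [-0.0001 -0.0003 -0.0025]
210 17 [-33.9  -5.5  -2.6] [-17.2 -12.7  12.8]
225 39 [-35.3 -13.5  -2.3] [-25.5 -16.7  10.5]
```

View pics/p3.png

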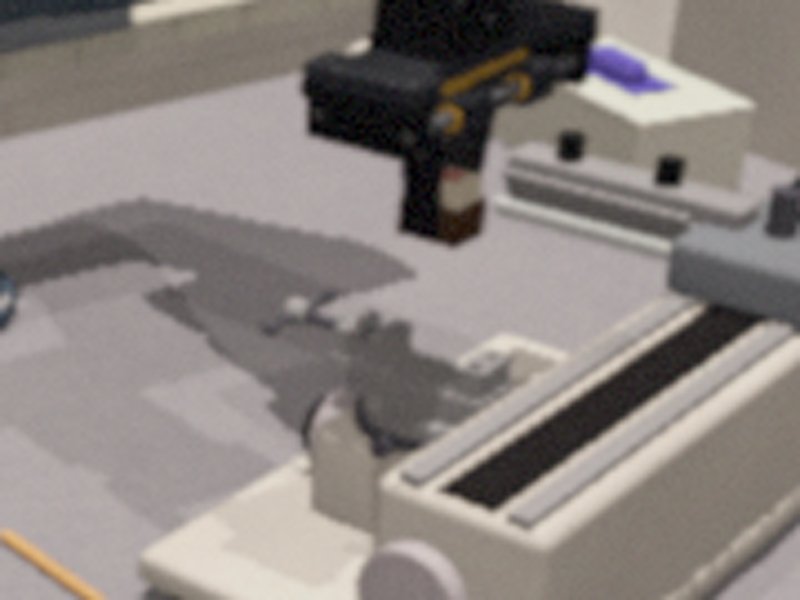

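The block is held upright above the clamp: its dark base is at (460,225) and the clamp gap is below it at about (440,385). Lowering in stages while watching the force.

Call:
{"api": "move_arm", "payload": {
  "commands": [
    [[-0.04, 0.03, 0.7, 0, 0, -0.002], [-0.04, 0.03, 1.2, 0, 0, -0.002], [-0.04, 0.03, 1.3, 0, 0, -0.002], [-0.04, 0.03, 1.3, 0, 0, -0.002], [-0.04, 0.03, 1.3, 0, 0, -0.002]]
  ]
}}

```text
time: 7.8
position: [0.5216, 0.1081, 0.3556]
tool_rot: [-0.138, 0.99, -0.0, 0.001]
ft_force: [0.2, -0.1, -0.9]
grip_width: 0.0297
grip_force: 29.8
```

Run:
```python
from h import *
show();plan([.5212,.1072,.16],np.radians(105.8))
s=camera("scene");t=camera("top")
cv2.imwrite("pics/p4.png",np.hstack([cv2.resize(s["pixels"][105:180,310:400],(480,400),interpolation=cv2.INTER_CUBIC),cv2.resize(t["pixels"][165:235,110:180],(320,400),interpolation=cv2.INTER_CUBIC)]))
```

```text
{'time': 7.8, 'position': [0.5216, 0.1081, 0.3556], 'q': [-0.0056, 0.471, 1.7153, -0.0, 0.9535, -1.8534], 'ft_force': [0.1544, -0.1449, -0.934], 'moment': [-0.0209, 0.0268, 0.0461], 'grip_force': 29.8299, 'grip_width': 0.0297} yaw 105.87 z [ 0.0019 -0.     -1.    ]
row [ 0.017 -0.017  0.791] [-0.0006  0.0018  0.0013]
```

View pics/p4.png

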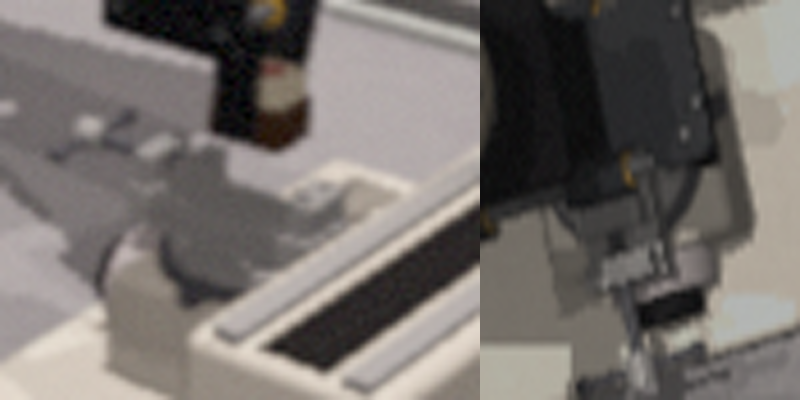

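Run:
```python
from h import *
s=dict(np.load("c_scene.npz"));u=np.array([.9622,.2723]);v=np.array([-.2723,.9622])
for p,h in(((362.5,133.1),.1688),((368.1,129.4),.1688)):
    d=ray(s,*p,h)[:2]-[.5457,.1141];print((d@u*1000).round(1),(d@v*1000).round(1))
# jaw top edges from the pixel mask by ray at .148
W=pts(s);d=W[...,:2]-[.5457,.1141];a=d@u*1000;b=d@v*1000;z=W[...,2]
m=((z>.139)&(z<.153)&(abs(b)<35)&(a<30)&(a>-90)).astype(np.uint8)
k,l,st,ce=cv2.connectedComponentsWithStats(m)
for i in range(1,k):
    if st[i,4]>15:
        vv,uu=np.where(l==i);q=np.array([ray(s,x,y,.148)[:2]-[.5457,.1141] for x,y in zip(uu,vv)]);A=q@u*1000;B=q@v*1000
        print(st[i,4],np.percentile(A,[3,50,97]).round(1),np.percentile(B,[3,50,97]).round(1))
```

```text
-0.2 -10.3
-1.5 18.7
102 [-79.  -58.6 -39.5] [-27.7  -8.6  14.6]
72 [ 6.8 18.9 30.3] [-27.9  -6.6  13.9]
```

Call:
{"api": "move_arm", "payload": {
  "commands": [
    [[0, 0, 0.4, 0, 0, 0], [0, 0, 0.4, 0, 0, 0], [0, 0, 0.4, 0, 0, 0], [0, 0, 0.4, 0, 0, 0]]
  ]
}}

```text
time: 8.4
position: [0.5214, 0.1082, 0.3394]
tool_rot: [-0.138, 0.99, -0.0, 0.001]
ft_force: [-0.1, 0.2, -1.2]
grip_width: 0.0302
grip_force: 29.8
```

Run:
```python
from h import *
o=show();s=camera("scene");np.savez("c_s2",**s)
im=cv2.resize(s["pixels"][115:165,330:397],(800,600),interpolation=cv2.INTER_CUBIC)
E=s["extrinsics"];K=s["camera_matrix"];u=np.array([.9622,.2723]);v=np.array([-.2723,.9622])
def pr(a,b,z):
    p=E[:3,:3]@np.r_[np.array([.5457,.1141])+a/1000*u+b/1000*v,z]+E[:3,3]
    return np.array([K[0,0]*p[0]/-p[2]+K[0,2],K[1,1]*-p[1]/-p[2]+K[1,2]])
for nm,P in(("jaw face top",[(0,-17,.148),(0,17,.148),(18,-17,.148)]),("block bottom front",[(-5,-14.2,.1529),(-5,15.8,.1529)])):
    for q in P:
        w=((pr(*q)-[330,115]+.5)*[800/67,12]-.5).round(0);print(nm,q,w);cv2.circle(im,tuple(int(x) for x in w),3,(0,0,255) if q[2]<.15 else (0,255,0),-1)
cv2.imwrite("pics/p5.png",im)
```

```text
{'time': 8.4, 'position': [0.5214, 0.1082, 0.3394], 'q': [-0.0054, 0.4951, 1.7301, -0.0, 0.9151, -1.8534], 'ft_force': [-0.0681, 0.1678, -1.2349], 'moment': [0.0021, 0.0623, -0.0131], 'grip_force': 29.83, 'grip_width': 0.0302} yaw 105.89 z [ 0.0012 -0.     -1.    ]
jaw face top (0, -17, 0.148) [368. 320.]
jaw face top (0, 17, 0.148) [452. 268.]
jaw face top (18, -17, 0.148) [439. 344.]
block bottom front (-5, -14.2, 0.1529) [358. 288.]
block bottom front (-5, 15.8, 0.1529) [432. 244.]
```

View pics/p5.png

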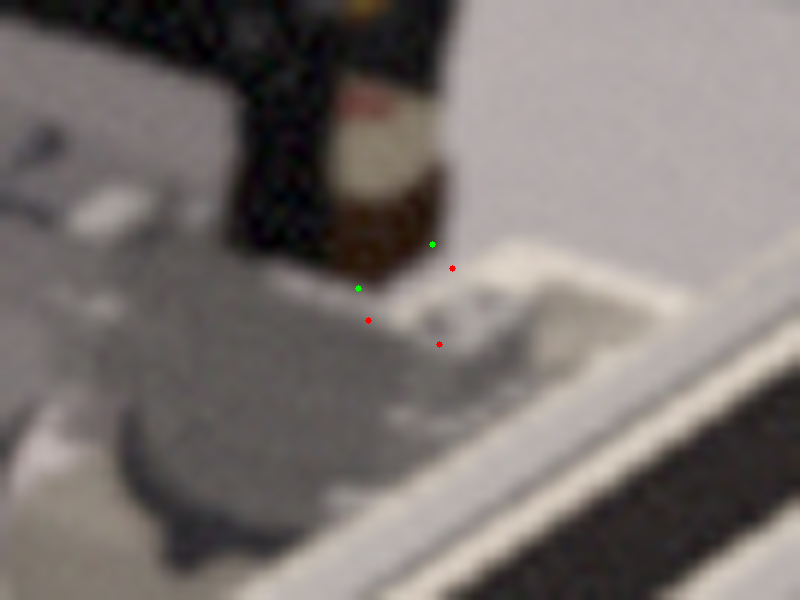

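The block is in front of the jaw with the gap still in view: its bottom corners are at about (375,288) and (438,248), and the jaw top is at about (405–530, 285–355). After a small 1 mm correction I lower it into the gap.

Call:
{"api": "move_arm", "payload": {
  "commands": [
    [[-0.025, -0.025, 0, 0, 0, 0], [-0.025, -0.025, 0.1, 0, 0, 0], [-0.025, -0.025, 0.2, 0, 0, 0], [-0.025, -0.025, 0.3, 0, 0, 0], [-0.025, -0.025, 0.4, 0, 0, 0], [-0.025, -0.025, 0.4, 0, 0, 0]]
  ]
}}

```text
time: 9.2
position: [0.5223, 0.1075, 0.3223]
tool_rot: [-0.138, 0.99, 0.0, -0.001]
ft_force: [0.1, -0.0, -1.3]
grip_width: 0.0299
grip_force: 29.8
```

Call:
{"api": "move_arm", "payload": {
  "commands": [
    [[0, 0, 0.04, 0, 0, 0], [0, 0, 0.08, 0, 0, 0], [0, 0, 0.1, 0, 0, 0], [0, 0, 0.1, 0, 0, 0], [0, 0, 0.1, 0, 0, 0]]
  ]
}}

```text
time: 9.82
position: [0.5225, 0.1075, 0.3188]
tool_rot: [-0.138, 0.99, -0.0, 0.0]
ft_force: [0.3, -0.6, -0.8]
grip_width: 0.0302
grip_force: 29.8
```

Call:
{"api": "move_arm", "payload": {
  "commands": [
    [[0, 0, 0.012, 0, 0, 0], [0, 0, 0.025, 0, 0, 0], [0, 0, 0.025, 0, 0, 0], [0, 0, 0.025, 0, 0, 0]]
  ]
}}

```text
time: 10.32
position: [0.5225, 0.1075, 0.3177]
tool_rot: [-0.138, 0.99, 0.0, -0.0]
ft_force: [0.4, 0.7, -0.6]
grip_width: 0.0296
grip_force: 29.8
```

Call:
{"api": "move_arm", "payload": {
  "commands": [
    [[0, 0, 0.012, 0, 0, 0], [0, 0, 0.025, 0, 0, 0], [0, 0, 0.025, 0, 0, 0], [0, 0, 0.025, 0, 0, 0]]
  ]
}}

```text
time: 10.82
position: [0.5224, 0.1075, 0.3167]
tool_rot: [-0.138, 0.99, 0.0, -0.0]
ft_force: [0.3, -0.0, -1.1]
grip_width: 0.0302
grip_force: 29.8
```

Call:
{"api": "move_arm", "payload": {
  "commands": [
    [[0, 0, 0.012, 0, 0, 0], [0, 0, 0.012, 0, 0, 0], [0, 0, 0.012, 0, 0, 0]]
  ]
}}

```text
time: 11.2
position: [0.5224, 0.1075, 0.3167]
tool_rot: [-0.138, 0.99, -0.0, 0.0]
ft_force: [-1.9, 0.1, 5.4]
grip_width: 0.0296
grip_force: 29.8
```

Floor contact at the expected height (+6 N). I ease off slightly, then creep toward the fixed jaw.

Call:
{"api": "move_arm", "payload": {
  "commands": [
    [[0, 0, -0.006, 0, 0, 0], [0, 0, -0.006, 0, 0, 0], [0, 0, -0.006, 0, 0, 0]]
  ]
}}

```text
time: 11.58
position: [0.5224, 0.1075, 0.3167]
tool_rot: [-0.138, 0.99, -0.0, 0.0]
ft_force: [-0.9, 0.2, 5.0]
grip_width: 0.0297
grip_force: 29.8
```

Call:
{"api": "move_arm", "payload": {
  "commands": [
    [[-0.012, 0, 0, 0, 0, 0], [-0.025, 0, 0, 0, 0, 0], [-0.037, 0, 0, 0, 0, 0], [-0.05, 0, 0, 0, 0, 0], [-0.05, 0, 0, 0, 0, 0]]
  ]
}}

```text
time: 12.2
position: [0.5236, 0.1078, 0.3167]
tool_rot: [-0.138, 0.99, -0.0, -0.001]
ft_force: [-3.7, -1.1, 7.6]
grip_width: 0.0299
grip_force: 29.8
```

Call:
{"api": "move_arm", "payload": {
  "commands": [
    [[0, 0, -0.01, 0, 0, 0], [-0.012, 0, -0.012, 0, 0, 0], [-0.025, 0, -0.012, 0, 0, 0], [-0.025, 0, -0.012, 0, 0, 0], [-0.025, 0, -0.012, 0, 0, 0]]
  ]
}}

```text
time: 12.82
position: [0.5255, 0.1083, 0.3168]
tool_rot: [-0.138, 0.99, 0.0, 0.0]
ft_force: [-0.5, -0.7, -0.0]
grip_width: 0.0296
grip_force: 29.8
```

Call:
{"api": "move_arm", "payload": {
  "commands": [
    [[-0.006, 0, 0, 0, 0, 0], [-0.012, 0, 0, 0, 0, 0], [-0.018, 0, 0, 0, 0, 0], [-0.025, 0, 0, 0, 0, 0], [-0.025, 0, 0, 0, 0, 0]]
  ]
}}

```text
time: 13.45
position: [0.5263, 0.1086, 0.317]
tool_rot: [-0.138, 0.99, -0.0, 0.0]
ft_force: [0.5, -0.9, -1.1]
grip_width: 0.0302
grip_force: 29.8
```

Call:
{"api": "move_arm", "payload": {
  "commands": [
    [[-0.006, 0, 0, 0, 0, 0], [-0.012, 0, 0, 0, 0, 0], [-0.018, 0, 0, 0, 0, 0], [-0.025, 0, 0, 0, 0, 0], [-0.025, 0, 0, 0, 0, 0]]
  ]
}}

```text
time: 14.08
position: [0.5272, 0.1088, 0.317]
tool_rot: [-0.138, 0.99, -0.0, -0.0]
ft_force: [0.5, -0.6, -0.1]
grip_width: 0.0299
grip_force: 29.8
```

Call:
{"api": "move_arm", "payload": {
  "commands": [
    [[-0.006, 0, 0, 0, 0, 0], [-0.012, 0, 0, 0, 0, 0], [-0.018, 0, 0, 0, 0, 0], [-0.025, 0, 0, 0, 0, 0], [-0.025, 0, 0, 0, 0, 0]]
  ]
}}

```text
time: 14.7
position: [0.5276, 0.109, 0.3168]
tool_rot: [-0.138, 0.99, -0.0, -0.001]
ft_force: [-4.1, -2.0, 0.5]
grip_width: 0.0296
grip_force: 29.8
```

Call:
{"api": "move_arm", "payload": {
  "commands": [
    [[-0.006, 0, 0, 0, 0, 0], [-0.012, 0, 0, 0, 0, 0], [-0.018, 0, 0, 0, 0, 0], [-0.025, 0, 0, 0, 0, 0], [-0.025, 0, 0, 0, 0, 0]]
  ]
}}

```text
time: 15.32
position: [0.528, 0.1092, 0.3168]
tool_rot: [-0.138, 0.99, -0.0, -0.002]
ft_force: [-6.0, -3.0, 3.2]
grip_width: 0.0295
grip_force: 29.8
```

Call:
{"api": "move_arm", "payload": {
  "commands": [
    [[-0.006, 0, -0.006, 0, 0, 0], [-0.012, 0, -0.006, 0, 0, 0], [-0.018, 0, -0.006, 0, 0, 0], [-0.02, 0, -0.006, 0, 0, 0], [-0.02, 0, -0.006, 0, 0, 0]]
  ]
}}

```text
time: 15.95
position: [0.5283, 0.1093, 0.3168]
tool_rot: [-0.138, 0.99, -0.0, -0.003]
ft_force: [-5.7, -3.6, 2.8]
grip_width: 0.0296
grip_force: 29.8
```

Run:
```python
from h import *
show()
```

```text
{'time': 15.95, 'position': [0.5283, 0.1093, 0.3168], 'q': [-0.003, 0.5386, 1.7292, -0.0015, 0.8799, -1.8504], 'ft_force': [-5.6504, -3.6424, 2.8468], 'moment': [-0.5928, 1.1679, -0.1614], 'grip_force': 29.8006, 'grip_width': 0.0296} yaw 105.9 z [-0.0061 -0.0012 -1.    ]
```

Call:
{"api": "move_arm", "payload": {
  "commands": [
    [[0, 0, 0, 0, -0.001, 0], [0, 0, 0, 0, -0.002, 0], [0, 0, 0, 0, -0.003, 0], [0, 0, 0, 0, -0.004, 0], [0, 0, 0, 0, -0.004, 0], [0, 0, 0, 0, -0.004, 0]]
  ]
}}

```text
time: 16.7
position: [0.5279, 0.1091, 0.3167]
tool_rot: [-0.138, 0.99, 0.0, -0.002]
ft_force: [-7.5, -4.9, 4.2]
grip_width: 0.0297
grip_force: 29.8
```

Run:
```python
from h import *
show()
```

```text
{'time': 16.7, 'position': [0.5279, 0.1091, 0.3167], 'q': [-0.0034, 0.5379, 1.731, -0.0006, 0.8764, -1.8514], 'ft_force': [-7.4706, -4.9408, 4.224], 'moment': [-0.7529, 1.3593, -0.1306], 'grip_force': 29.7979, 'grip_width': 0.0297} yaw 105.9 z [-3.7e-03 -4.0e-04 -1.0e+00]
```

Call:
{"api": "move_arm", "payload": {
  "commands": [
    [[0, -0.005, -0.005, 0, -0.001, 0], [0, -0.012, -0.01, 0, -0.002, 0], [0, -0.012, -0.01, 0, -0.004, 0], [0, -0.012, -0.01, 0, -0.004, 0], [0, -0.012, -0.01, 0, -0.004, 0]]
  ]
}}

```text
time: 17.32
position: [0.5276, 0.1089, 0.3167]
tool_rot: [-0.138, 0.99, 0.001, -0.001]
ft_force: [-7.7, -3.1, 2.7]
grip_width: 0.0295
grip_force: 29.8
```

Run:
```python
from h import *
show()
```

```text
{'time': 17.325, 'position': [0.5276, 0.1089, 0.3167], 'q': [-0.0043, 0.5372, 1.7327, 0.0014, 0.8734, -1.8536], 'ft_force': [-7.7318, -3.1293, 2.7153], 'moment': [-0.5602, 1.4235, -0.1541], 'grip_force': 29.7987, 'grip_width': 0.0295} yaw 105.9 z [-0.0017  0.0011 -1.    ]
```

Call:
{"api": "move_arm", "payload": {
  "commands": [
    [[-0.006, -0.003, -0.006, 0, -0.001, 0], [-0.012, -0.005, -0.008, 0, -0.002, 0], [-0.018, -0.005, -0.008, 0, -0.003, 0], [-0.018, -0.005, -0.008, 0, -0.003, 0], [-0.018, -0.005, -0.008, 0, -0.003, 0]]
  ]
}}

```text
time: 17.95
position: [0.5275, 0.1088, 0.3167]
tool_rot: [-0.138, 0.99, 0.001, -0.001]
ft_force: [-10.2, -4.2, 2.3]
grip_width: 0.0302
grip_force: 29.8
```

Run:
```python
from h import *
show()
```

```text
{'time': 17.95, 'position': [0.5275, 0.1088, 0.3167], 'q': [-0.0046, 0.5371, 1.7328, 0.0021, 0.8733, -1.8544], 'ft_force': [-10.2492, -4.2437, 2.2735], 'moment': [-0.6657, 1.7009, -0.1622], 'grip_force': 29.7952, 'grip_width': 0.0302} yaw 105.91 z [-0.0016  0.0016 -1.    ]
```

About 11 N along the jaw normal, of which roughly 1 N is floor friction. Holding, then checking by camera.

Call:
{"api": "move_arm", "payload": {
  "commands": [
    [[0, 0, 0, 0, 0, 0], [0, 0, 0, 0, 0, 0], [0, 0, 0, 0, 0, 0], [0, 0, 0, 0, 0, 0], [0, 0, 0, 0, 0, 0], [0, 0, 0, 0, 0, 0], [0, 0, 0, 0, 0, 0], [0, 0, 0, 0, 0, 0]]
  ]
}}

```text
time: 18.95
position: [0.5276, 0.1088, 0.3167]
tool_rot: [-0.138, 0.99, 0.001, -0.001]
ft_force: [-10.4, -4.0, 1.0]
grip_width: 0.0294
grip_force: 29.8
```

Run:
```python
from h import *
f=[]
for i in range(8):
    s=camera("scene");f.append(get_obs()["ft_force"])
f=np.array(f);print(f.mean(0).round(2),f.std(0).round(2),(f[:,:2]@[.9622,.2723]).round(1))
show()
cv2.imwrite("pics/p6.png",cv2.resize(s["pixels"][115:165,330:397],(800,600),interpolation=cv2.INTER_CUBIC))
```

```text
[-10.35  -4.12   2.58] [0.44 0.59 0.46] [-11.  -11.6 -10.4 -11.8 -11.4 -10.6 -10.9 -11. ]
{'time': 19.35, 'position': [0.5275, 0.1088, 0.3167], 'q': [-0.0046, 0.5371, 1.7328, 0.002, 0.8733, -1.8544], 'ft_force': [-10.1763, -4.5881, 3.1951], 'moment': [-0.671, 1.7462, -0.1483], 'grip_force': 29.7951, 'grip_width': 0.0298} yaw 105.91 z [-0.0016  0.0016 -1.    ]
```

View pics/p6.png

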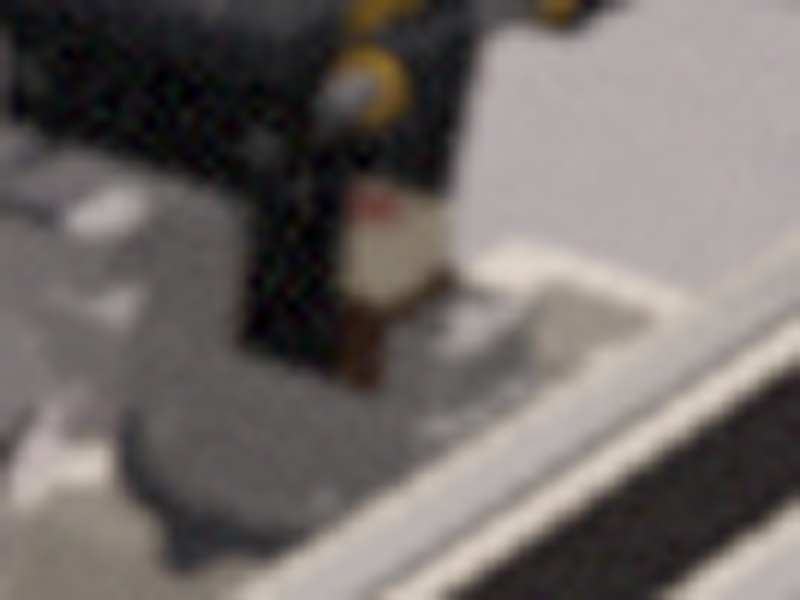

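The block sits low in the clamp against the jaw (base foot at (360,370), jaw at (390–530, 290–400)). But Mz of −0.15 N·m puts the contact about 12 mm toward −y, so the block is yawed roughly 0.5° off flush. I trim the yaw.

Call:
{"api": "move_arm", "payload": {
  "commands": [
    [[0, 0, 0, 0, 0, 0.003], [0, 0, 0, 0, 0, 0.006], [0, 0, 0, 0, 0, 0.008], [0, 0, 0, 0, 0, 0.008], [0, 0, 0, 0, 0, 0.008], [0, 0, 0, 0, 0, 0.008]]
  ]
}}

```text
time: 20.1
position: [0.5276, 0.1089, 0.3167]
tool_rot: [-0.134, 0.991, 0.001, -0.001]
ft_force: [-9.7, -4.3, 2.2]
grip_width: 0.0295
grip_force: 29.8
```

```bash
cat >> h.py <<'E'
def avg(n=8):
    f=[];
    for i in range(n): camera("top");o=get_obs();f.append(np.r_[o["ft_force"],o["moment"]])
    f=np.mean(f,0);Fu=f[:2]@[.9622,.2723];Fv=f[:2]@[-.2723,.9622];print("F",f.round(2),"u",Fu.round(2),"v",Fv.round(2),"contact b mm",((.02*Fv-f[5])/Fu*1000).round(1));show()
E
python3 -c "
from h import *
avg()"
```

```text
F [-9.59 -3.63  2.6  -0.6   1.71 -0.15] u -10.22 v -0.88 contact b mm -12.6
{'time': 20.5, 'position': [0.5276, 0.1089, 0.3167], 'q': [-0.0044, 0.5371, 1.7327, 0.0025, 0.8732, -1.8465], 'ft_force': [-9.8556, -3.3043, 2.3637], 'moment': [-0.5991, 1.7008, -0.1629], 'grip_force': 29.7987, 'grip_width': 0.0294} yaw 105.45 z [-0.0015  0.0019 -1.    ]
```

Call:
{"api": "move_arm", "payload": {
  "commands": [
    [[0, 0, 0, 0, 0, 0.003], [0, 0, 0, 0, 0, 0.006], [0, 0, 0, 0, 0, 0.009], [0, 0, 0, 0, 0, 0.009], [0, 0, 0, 0, 0, 0.009], [0, 0, 0, 0, 0, 0.009]]
  ]
}}

```text
time: 21.25
position: [0.5276, 0.109, 0.3167]
tool_rot: [-0.13, 0.991, 0.001, -0.001]
ft_force: [-9.5, -2.9, 4.1]
grip_width: 0.0301
grip_force: 29.8
```

```bash
python3 -c "
from h import *
avg()"
```

```text
F [-9.77 -2.82  2.34 -0.54  1.68 -0.05] u -10.17 v -0.05 contact b mm -4.3
{'time': 21.65, 'position': [0.5276, 0.109, 0.3167], 'q': [-0.0042, 0.5371, 1.7327, 0.0027, 0.8732, -1.8377], 'ft_force': [-10.1488, -2.9574, 2.867], 'moment': [-0.574, 1.6836, -0.0286], 'grip_force': 29.8182, 'grip_width': 0.03} yaw 104.95 z [-0.0014  0.002  -1.    ]
```

Contact is now spread across the face and the yaw matches the jaw. One last small trim, then hold for several seconds.

Call:
{"api": "move_arm", "payload": {
  "commands": [
    [[-0.003, 0, 0, 0, 0, 0.002], [-0.006, 0, -0.002, 0, 0, 0.003], [-0.006, 0, -0.002, 0, 0, 0.003], [-0.006, 0, -0.002, 0, 0, 0.003], [-0.006, 0, -0.002, 0, 0, 0.003], [-0.006, 0, -0.002, 0, 0, 0.003]]
  ]
}}

```text
time: 22.4
position: [0.5277, 0.1091, 0.3167]
tool_rot: [-0.129, 0.992, 0.001, -0.001]
ft_force: [-9.6, -2.2, 1.1]
grip_width: 0.0298
grip_force: 29.8
```

```bash
python3 -c "
from h import *
avg()"
```

```text
F [-10.34  -3.18   2.07  -0.54   1.76   0.03] u -10.81 v -0.24 contact b mm 3.0
{'time': 22.8, 'position': [0.5277, 0.1091, 0.3167], 'q': [-0.0041, 0.5374, 1.7323, 0.0025, 0.8739, -1.8349], 'ft_force': [-10.8499, -2.2143, 1.865], 'moment': [-0.5288, 1.7051, 0.0021], 'grip_force': 29.8397, 'grip_width': 0.03} yaw 104.81 z [-0.002   0.0019 -1.    ]
```

Call:
{"api": "move_arm", "payload": {
  "commands": [
    [[0, 0, 0, 0, 0, 0], [0, 0, 0, 0, 0, 0], [0, 0, 0, 0, 0, 0], [0, 0, 0, 0, 0, 0], [0, 0, 0, 0, 0, 0], [0, 0, 0, 0, 0, 0], [0, 0, 0, 0, 0, 0], [0, 0, 0, 0, 0, 0], [0, 0, 0, 0, 0, 0], [0, 0, 0, 0, 0, 0], [0, 0, 0, 0, 0, 0], [0, 0, 0, 0, 0, 0]]
  ]
}}

```text
time: 24.3
position: [0.5276, 0.1091, 0.3167]
tool_rot: [-0.129, 0.992, 0.001, -0.001]
ft_force: [-9.2, -2.9, 2.5]
grip_width: 0.03
grip_force: 29.8
```

Call:
{"api": "move_arm", "payload": {
  "commands": [
    [[0, 0, 0, 0, 0, 0], [0, 0, 0, 0, 0, 0], [0, 0, 0, 0, 0, 0], [0, 0, 0, 0, 0, 0], [0, 0, 0, 0, 0, 0], [0, 0, 0, 0, 0, 0], [0, 0, 0, 0, 0, 0], [0, 0, 0, 0, 0, 0], [0, 0, 0, 0, 0, 0], [0, 0, 0, 0, 0, 0], [0, 0, 0, 0, 0, 0], [0, 0, 0, 0, 0, 0]]
  ]
}}

```text
time: 25.8
position: [0.5277, 0.1091, 0.3167]
tool_rot: [-0.129, 0.992, 0.001, -0.001]
ft_force: [-10.8, -2.8, 2.4]
grip_width: 0.0296
grip_force: 29.8
```

Call:
{"api": "move_arm", "payload": {
  "commands": [
    [[0, 0, 0, 0, 0, 0], [0, 0, 0, 0, 0, 0], [0, 0, 0, 0, 0, 0], [0, 0, 0, 0, 0, 0], [0, 0, 0, 0, 0, 0], [0, 0, 0, 0, 0, 0], [0, 0, 0, 0, 0, 0], [0, 0, 0, 0, 0, 0], [0, 0, 0, 0, 0, 0], [0, 0, 0, 0, 0, 0], [0, 0, 0, 0, 0, 0], [0, 0, 0, 0, 0, 0]]
  ]
}}

```text
time: 27.3
position: [0.5276, 0.1091, 0.3167]
tool_rot: [-0.129, 0.992, 0.001, -0.001]
ft_force: [-9.6, -4.0, 3.1]
grip_width: 0.0297
grip_force: 29.8
```

```bash
python3 -c "
from h import *
avg()"
```

```text
F [-9.92 -2.94  2.44 -0.54  1.75  0.02] u -10.35 v -0.13 contact b mm 2.6
{'time': 27.7, 'position': [0.5276, 0.1091, 0.3167], 'q': [-0.004, 0.5373, 1.7323, 0.0025, 0.874, -1.8349], 'ft_force': [-10.6825, -3.6924, 2.3186], 'moment': [-0.5916, 1.7267, -0.0016], 'grip_force': 29.8396, 'grip_width': 0.0296} yaw 104.81 z [-0.002   0.0019 -1.    ]
```

Steady at about 10.4 N, flush and centred for 5 s. Handing in.

```bash
python3 -c "
from rig import *
print(hand_in())"
```

```text
the job is handed in; nothing more can be done
None
```

I handed the job in with the tall block wax up in the clamp, on the floor, flush and roughly centred on the fixed jaw and clear of the screw jaw; it had been held at about 10 N for 5 s, and the arm was still gripping and pushing.

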